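# Hardness reading on a cast rubber test button

## Task

Check the cure of this rubber batch: lay the round rubber test button, ring mark up, flat near the middle of the bare steel plate and let go of it. Then lift the dial hardness gauge out of its wooden holder and press its foot upright and flat on the rubber, inside the inked ring, gently, with a steady push of about 10 N (one kilogram). Finish while still holding the gauge pressed there so that it can be read; leave the bottle, jar, beaker and brush alone.

Things in the scene. Friction and masses are not known exactly. Their poses are not given: they have to be found in the camera images.
- puck_center (a point): The rubber test button: a plain pale grey-green silicone disc 56 mm across and 20 mm thick, 57 g, lying flat on the bench. This point is its centre, half-way up; its z axis is the disc's axis, pointing up out of the marked face.
- puck_mark (a point): The spot to test: centre of the thin dark inked ring (29 mm across, clear 28 mm inside) on the upper face of the rubber button. It lies in the upper face, 8 mm off the disc's axis. The rubber is soft: under the gauge it squashes by about 1 mm for every 3 N, so some 3 mm at 10 N, 7 mm at most.
- plate_top (a point): The hard backing plate: a bare flat steel plate 120 x 150 mm, 12 mm thick, fixed on the bench. This point is the centre of its upper face, 12 mm above the bench; x runs along its 120 mm side, y along its 150 mm side, z up.
- holder: The gauge's holder: a fixed light wooden block 80 (x) x 100 (y) mm, 38 mm high, with one upright through hole 25 mm across in its middle in which the gauge stands. Origin at the centre of its underside.
- gauge_center (a point): The dial hardness gauge (pocket durometer), 250 g or so, standing upright in the holder. This point is the centre of its grey case, the place to grip: the case is 24 mm thick along x, 44 mm wide along y (flat sides) and 64 mm tall along z (32 mm above and below this point). The round dial is on its +x face. Below the case come a 19 mm collar, a 12 mm stem and the 18 mm foot, 34 mm in all; the case's underside rests on the holder's top. z points up the gauge.
- gauge_foot (a point): Centre of the flat round underside of the gauge's foot (18 mm across), 66 mm straight below the centre of the case. A thin sprung pin sticks 2.5 mm out of it and is pushed in with under 1 N; it turns the dial's needle to about 60 percent of the scale once the foot sits flat on the rubber (the needle shows hardness, not the push). At the start it hangs 4 mm above the bench inside the holder's hole. Axes as those of the gauge.
- bottle: Bystander: white plastic oil bottle, 72 mm across, 200 mm tall, standing. Origin at the centre of its underside.
- jar: Bystander: glass jar with black lid, 58 mm across, 85 mm tall. Origin at the centre of its underside.
- beaker: Bystander: open empty glass beaker, 66 mm across, 80 mm tall. Origin at the centre of its underside.
- brush: Bystander: flat paint brush lying on the bench, 185 mm long, 46 mm wide, 14 mm thick. Origin near its ferrule, x towards the bristles.
Things that resemble listed ones, but are neither listed nor needed, are in the scene too. Of the things that look like the part that bears gauge_center, the smaller one is meant. Of the things shaped like the holder, the wooden one is meant.

How it is judged (in metres and radians):
On the way, in this order (a step that is already met when the one before it is completed fails the run):
1. the rubber button lies flat near the middle of the steel plate, mark up, let go (horizontal distance between puck_center and plate_top below 0.03 m and z of puck_center in the frame of plate_top between 0.006 and 0.0125 m and angle between puck_center's own z axis and vertical below 0.08 rad and contact force between the fingers and puck below 0.1 N), for 0.2 s.
2. the gauge is held clear above its holder (z of gauge_foot in the frame of holder above 0.045 m and contact force between the fingers and gauge above 1 N), for 0.1 s.
At the end, for the whole second after the job is handed in: The still gripper holds the gauge upright (within 5 degrees), its foot pressed on the button with 5 to 16 N within 5.5 mm of the ring's centre; the button lies flat, mark up, untouched by the fingers, its centre within 30 mm of the steel plate's centre (all of step 1 and horizontal distance between gauge_foot and puck_mark below 0.0055 m and angle between gauge_foot's own z axis and vertical below 0.087 rad and contact force between gauge and puck between 5 and 16 N and contact force between the fingers and gauge above 1 N and linear speed of gauge below 0.01 m/s); the arm keeps its last pose, push and grip.
It fails at once if the gauge is pressed on the rubber with more than 30 N (contact force between gauge and puck above 30 N).
It fails at once if the bottle, jar, beaker or brush is moved by more than 25 mm (distance of any of bottle, jar, beaker, brush from where it was at the start of the episode above 0.025 m).
It also fails if it takes over 61 s, if anything falls off the work surface, if the arm or the gripper's body presses on something with over 40 N, if the wrist force passes 120 N, or if a joint passes its speed limit or range.

## Robot

A 7-joint arm with a two-finger parallel gripper is mounted at the origin on the work surface. World frame = base frame: x ahead of the robot, y to its left, z up, the work surface at z = 0. Lengths are in m, angles in degrees, forces in N, time in s.
With the tool pointing down it reaches from about 0.425 to 0.875 m from the base axis. Payload 4.7 kg.
Tool frame: the origin (TCP) lies at the centre of the arm's flange, where the gripper is bolted on; the fingertips stand 182 mm ahead of it and the grasp point (between the pads) lies 164 mm ahead of it; z points along the fingers, x is the direction in which the jaws open and shut, and the axes are right-handed (so a half turn about z gives the same grasp; the last joint's range is limited). The gripper opens to 87 mm and grips with 3 to 60 N. Pads are 19 mm wide; open, the fingers measure 117 mm over their backs; the gripper's body (75 mm by 190 mm) begins 51 mm behind the grasp point.
Start: joints at [-72.072, 18.392, -4.016, 83.108, 1.295, 78.541, -3.26], TCP at [0.191, 0.621, 0.405] pointing down, gripper open.
Joint ranges: [-163.93, 163.93], [-17.29, 119.83], [-79.2, 71.16], [3.27, 140.29], [-89.18, 269.18], [5.43, 117.66], [-154.24, 154.24]. Speed limits (degrees/s): [147.25, 147.25, 180, 180, 180, 180, 180].

## Interface

Orientations are given as [roll, pitch, yaw] about the fixed x, y, z axes, in that order (R = Rz(yaw) Ry(pitch) Rx(roll)).
In Python, from cell import env gives the robot as it stands. The module is installed in compiled form; this text tells all that it offers.
- The arm moves only by the tool carry_out, never from a script. Its argument "increments" is a list of rows, each a list of 5 numbers: the shift along the world's x, y, z in m, then the turn about the world's z in degrees, then the gripper's target within -1 to 1 (shut at 1, half-way at 0, fully open at -1). In form: [[dx, dy, dz, spin, jaw], ...]. A call has 1 to 20 rows; each row is the pose to reach, as a shift and turn from the pose commanded when the call began; what a row does not reach only later rows make up. A row lasts 1/10 s, in which the tool goes at most 50 mm and 8.59 degrees, less where a joint would pass 70% of its speed; a pose out of reach is approached as far as the arm can. A call with a gripper value outside its range is refused whole. The fingers move at their own pace and stop on an object; "grip_force" is the grip in N (left out, the last holds). Time passes only in rows, so rows that repeat a pose let the fingers close. It gives the time, the measured TCP pose, the force and the opening at its end, in the units of the state.
- env.get_obs(): the state, without advancing time (a new reading comes with each control period).
- env.read_camera(name): name is "scene" or "top" or "wrist"; returns (picture, depth): 480x640x3 uint8, red, green, blue; 480x640 float32, m along the optical axis (not along the pixel's ray), 0 where there is no reading.
- env.get_calibration(name): a dict with "K" (3x3 intrinsics, pixels), "camera_from_world" (4x4, takes a point from world to camera coordinates); the wrist camera has in their place "T_tool_cam" (4x4, takes a point from camera to tool coordinates, whose origin is the TCP and whose axes are the tool frame's). Camera axes: x right, y down, z forward; pixel columns grow to the right and rows downward; lengths in m; the calibration is good to about 2 mm. A picture is of the moment at which its call begins: read the wrist's pose just before it. get_calibration takes no time and is no camera call.
- env.sign_off(): hands the job in, once; it reports no verdict.
The state is a dict: "time_s": time; "qpos": joint angles; "joint_velocities": joint speeds; "effort": joint torques, N m; "tool_pos": TCP position; "tool_rot": TCP orientation; "force": force on the tool from outside, world axes, zero at the start; "wrist_torque": the same for the moment, N m; "grip_width": finger opening in m.
Only numpy, scipy, OpenCV 4.12 (cv2) and the standard library are available. Lean on these libraries where they do the work, as an engineer would, in place of code of your own. Each camera call takes 0.05 s, during which the arm holds its last target.

## Working session

There is one attempt and no reset: what is moved stays moved. The work goes in short steps, Python scripts to look and compute and a tool call to move; the robot and the scene stay as the last step left them, time stands still between calls to the robot, and variables do not carry over. Pictures are saved under pics/ and viewed, and the job is handed in when it is done.

Besides the shell and the picture viewer there is one more tool, called after "Emit:" as name(argument=value, ...) on one line, values as JSON. carry_out: Moves the arm, as the interface text tells. Its arguments: {"type":"object","properties":{"increments":{"type":"array"},"grip_force":{"type":"number"}},"required":["increments"]}

```bash
mkdir -p pics; cat > h.py <<'E'
import numpy as np, cv2
from cell import env
from scipy.spatial.transform import Rotation as R
def snap(n,tag):
    o=env.get_obs(); p,d=env.read_camera(n); c=env.get_calibration(n); K=np.array(c["K"])
    if n=="wrist":
        T=np.eye(4);T[:3,:3]=R.from_euler('xyz',o["tool_rot"],degrees=True).as_matrix();T[:3,3]=o["tool_pos"]
        W=T@np.array(c["T_tool_cam"])
    else: W=np.linalg.inv(np.array(c["camera_from_world"]))
    cv2.imwrite(f"pics/{tag}.png",p[:,:,::-1]); np.savez(f"pics/{tag}.npz",p=p,d=d,K=K,W=W)
    return p,d,K,W
def load(tag):
    z=np.load(f"pics/{tag}.npz"); return z["p"],z["d"],z["K"],z["W"]
def cloud(d,K,W):
    v,u=np.mgrid[:480,:640]; P=np.stack([(u-K[0,2])/K[0,0]*d,(v-K[1,2])/K[1,1]*d,d],-1)
    X=P@W[:3,:3].T+W[:3,3]; X[d==0]=np.nan; return X
def px_on_z(u,v,z,K,W):
    r=W[:3,:3]@np.array([(u-K[0,2])/K[0,0],(v-K[1,2])/K[1,1],1]); t=(z-W[2,3])/r[2]; return W[:3,3]+t*r
E
python3 - <<'E'
from h import *
print(env.get_obs())
for n in("scene","top","wrist"): p,d,K,W=snap(n,n+"0"); print(n,K[0,0],W[:3,3].round(3))
E
```

```text
{'time_s': 0.0, 'qpos': array([-72.07228643,  18.43789173,  -4.01427624,  83.17622654,
         1.29566831,  78.54174913,  -3.2606902 ]), 'joint_velocities': array([ 0.00938203, -0.00741909, -0.09443778,  0.08382953, -0.10902688,
       -0.12677414,  0.00518745]), 'effort': array([-2.23014190e-04, -4.91287494e+01, -4.03892007e-01, -3.12529421e+01,
       -6.38487772e-02,  4.39742999e-02,  1.68816932e-04]), 'tool_pos': array([0.19132244, 0.62097604, 0.40366266]), 'tool_rot': array([1.79993044e+02, 1.10588543e-01, 7.28803106e+01]), 'force': array([-0.16793297, -0.25499323, -0.12414921]), 'wrist_torque': array([0.01969113, 0.02105857, 0.04762031]), 'grip_width': 0.0871751715480877}
scene 494.4395488013636 [1.051 0.662 0.883]
top 611.3216205609365 [ 0.314 -0.009  1.541]
wrist 379.27937475296176 [0.117 0.643 0.384]
```

View pics/scene0.png

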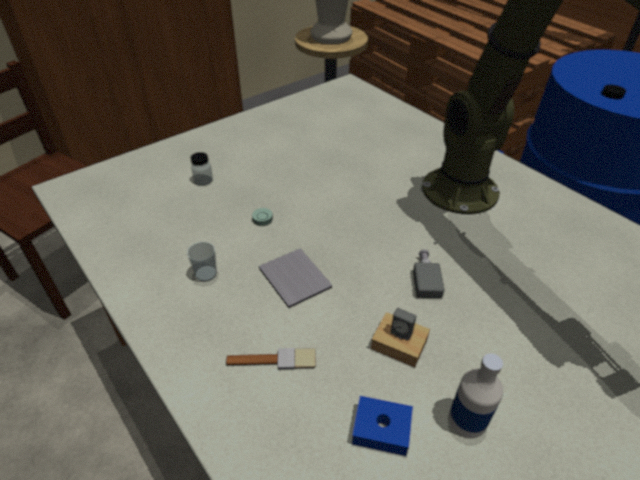

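View pics/top0.png

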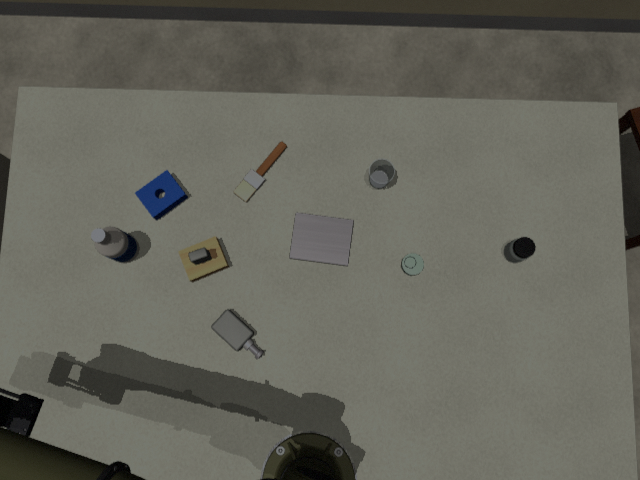

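View pics/wrist0.png

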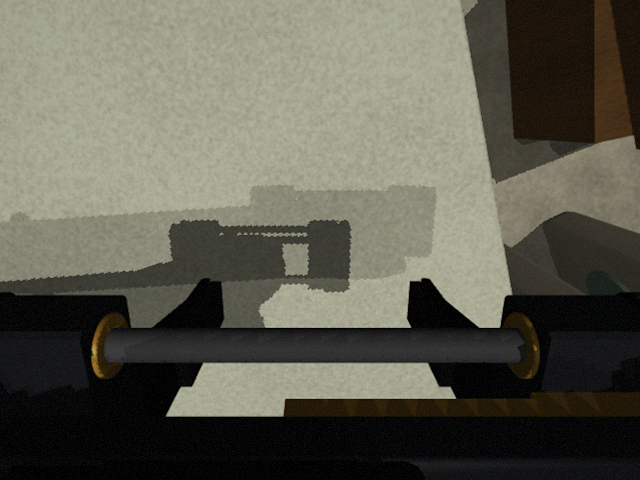

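Top view candidates:
- **Gauge:** the upright one in the wooden block at (200,255), or the larger one lying down at (235,330). I choose the upright, smaller one.
- **Holder:** the wooden block at (204,258), or the blue block at (161,194). I choose the wooden one.
- **Button:** only the pale green disc at (412,264).
- **Plate:** the grey rectangle at (322,239).

Next I check these in a close crop and measure positions.

```bash
python3 - <<'E'
from h import *
p,d,K,W=load("top0"); X=cloud(d,K,W)
a=cv2.resize(p[220:300,160:260],(500,400),interpolation=cv2.INTER_CUBIC)
b=cv2.resize(p[239:289,380:440],(300,250),interpolation=cv2.INTER_CUBIC)
im=np.zeros((400,800,3),np.uint8); im[:,:500]=a; im[:250,500:]=b
cv2.imwrite("pics/crop0.png",im[:,:,::-1])
def reg(v0,v1,u0,u1,z0,z1,name):
    S=X[v0:v1,u0:u1]; m=(S[...,2]>z0)&(S[...,2]<z1); Q=S[m]
    r=cv2.minAreaRect((Q[:,:2]*1000).astype(np.float32)); print(name,len(Q),"mean",Q.mean(0).round(4),"rect",np.round(r[0],1),np.round(r[1],1),round(r[2],1),"z med",np.median(Q[:,2]).round(4))
print("bench z",np.nanmedian(X[300:350,400:500,2]))
reg(205,275,280,365,0.006,0.03,"plate")
reg(245,285,392,435,0.01,0.04,"puck")
reg(230,285,175,235,0.03,0.05,"holder")
reg(230,285,175,235,0.085,0.2,"gaugetop")
reg(300,365,205,270,0.015,0.2,"other gauge")
reg(165,225,130,190,0.02,0.05,"blue")
reg(220,270,85,140,0.1,0.25,"bottle")
reg(150,200,355,405,0.03,0.15,"beaker")
E
```

```text
bench z -0.0017864625500922937
plate 2526 mean [ 0.589  -0.0144  0.011 ] rect [589.5 -16.6] [176.5 213.5] 2.0 z med 0.0109
puck 391 mean [ 0.5283 -0.2455  0.0184] rect [ 525.4 -256.5] [78.5 56.1] 74.0 z med 0.0186
holder 1020 mean [0.5258 0.2771 0.037 ] rect [527.9 279.4] [ 81.8 100.7] 23.7 z med 0.0369
gaugetop 204 mean [0.5268 0.2782 0.0991] rect [528.4 279.3] [25.9 43.1] 21.0 z med 0.0995
other gauge 1131 mean [0.3467 0.1903 0.031 ] rect [337.6 180.3] [142.3  62.9] 49.7 z med 0.0316
blue 1261 mean [0.6881 0.3945 0.0362] rect [690.5 396.4] [ 85.8 100.4] 39.3 z med 0.0366
bottle 864 mean [0.5459 0.4729 0.1491] rect [548.9 479. ] [65.7 71.4] 62.2 z med 0.14
beaker 360 mean [ 0.7562 -0.1619  0.0606] rect [ 750.8 -159.4] [64.5 63.8] 30.2 z med 0.0623
```

View pics/crop0.png

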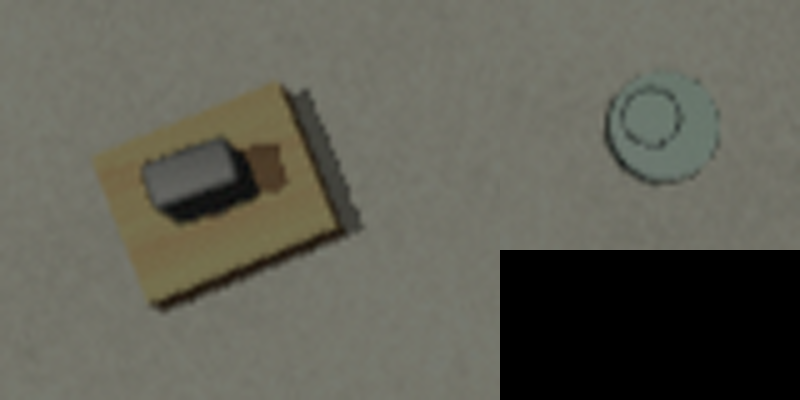

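The crop confirms the choices: the gauge stands upright in the wooden block, and the ring on the button faces up, off-centre to the upper left. I now refine the button, ring and plate positions.

```bash
python3 - <<'E'
from h import *
p,d,K,W=load("top0")
hsv=cv2.cvtColor(p,cv2.COLOR_RGB2HSV)
print(hsv[264,416],hsv[264,440],hsv[240,320],hsv[300,350], p[264,416],p[240,320],p[300,350])
# puck: saturation/hue
sub=hsv[245:285,392:432].astype(int); m=((sub[...,0]>60)&(sub[...,0]<100)&(sub[...,1]>25)).astype(np.uint8)
m=cv2.morphologyEx(m,cv2.MORPH_CLOSE,np.ones((5,5)))
c=max(cv2.findContours(m,0,2)[0],key=cv2.contourArea); e=cv2.fitEllipse(c); u,v=e[0][0]+392,e[0][1]+245
print("puck px",u,v,e[1],px_on_z(u,v,0.02,K,W),px_on_z(u,v,0.012,K,W))
u,v=380+(651-500)/5,239+117/5; print("ring",px_on_z(u,v,.02,K,W))
g=p.astype(int); r=(g[...,2]-g[...,1])
m=np.zeros((480,640),np.uint8); m[200:280,280:365]=(r[200:280,280:365]>0)
m=cv2.morphologyEx(m,cv2.MORPH_OPEN,np.ones((5,5)))
c=max(cv2.findContours(m,0,2)[0],key=cv2.contourArea); 
Q=np.array([px_on_z(x+0.,y+0.,0.012,K,W)[:2] for x,y in c[:,0]]).astype(np.float32)*1000
print("plate",cv2.minAreaRect(Q))
E
```

```text
[ 69  31 115] [ 27  25 114] [160   7 107] [ 30  22 117] [101 115 105] [107 104 106] [117 117 107]
puck px 412.2342700958252 263.767032623291 (20.03924560546875, 20.739599227905273) [ 0.5291284 -0.2451775  0.02     ] [ 0.53025987 -0.24642094  0.012     ]
ring [ 0.53247374 -0.24005355  0.02      ]
plate ((589.185791015625, -14.437721252441406), (146.83578491210938, 116.83322143554688), 83.90862274169922)
```

Emit:
carry_out(increments=[[0.25, -0.37, 0.05, -50, -1], [0.25, -0.37, 0.05, -50, -1], [0.25, -0.37, 0.05, -50, -1], [0.25, -0.37, 0.05, -50, -1], [0.25, -0.37, 0.05, -50, -1], [0.25, -0.37, 0.05, -50, -1], [0.25, -0.37, 0.05, -50, -1], [0.25, -0.37, 0.05, -50, -1], [0.25, -0.37, 0.05, -50, -1], [0.25, -0.37, 0.05, -50, -1]])

```text
time_s: 1.15
tool_pos: [0.4454, 0.2439, 0.4559]
tool_rot: [179.8, -0.1, 22.1]
force: [-0.1, 0.4, -0.8]
grip_width: 0.0872
```

Emit:
carry_out(increments=[[0.088, -0.496, -0.1, -48, -1], [0.088, -0.496, -0.1, -48, -1], [0.088, -0.496, -0.1, -48, -1], [0.088, -0.496, -0.1, -48, -1], [0.088, -0.496, -0.1, -48, -1], [0.088, -0.496, -0.1, -48, -1], [0.088, -0.496, -0.1, -48, -1], [0.088, -0.496, -0.1, -48, -1], [0.088, -0.496, -0.1, -48, -1], [0.088, -0.496, -0.1, -48, -1], [0.088, -0.496, -0.1, -48, -1], [0.088, -0.496, -0.1, -48, -1], [0.088, -0.496, -0.1, -48, -1]])

```text
time_s: 2.45
tool_pos: [0.5296, -0.2438, 0.3543]
tool_rot: [-180.0, 0.1, -25.1]
force: [-0.2, 0.0, 0.8]
grip_width: 0.0869
```

```bash
python3 - <<'E'
from h import *
snap("wrist","w1"); o=env.get_obs(); print(o["tool_pos"],o["tool_rot"])
E
```

```text
[ 0.52979016 -0.24307694  0.3545821 ] [-1.79938344e+02  4.24764116e-02 -2.50025094e+01]
```

View pics/w1.png

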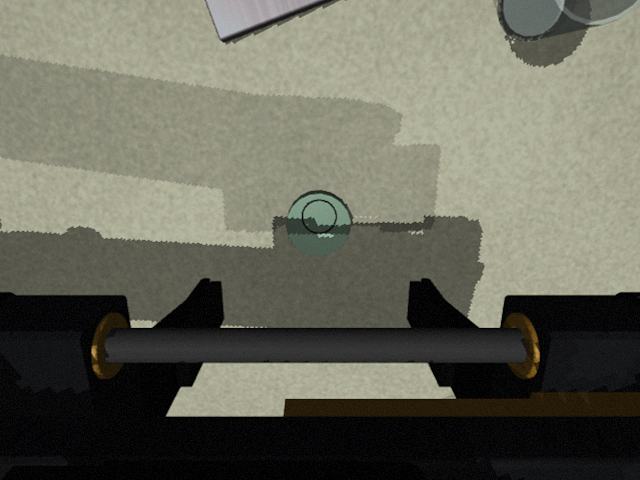

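The button is at about (319,223) with the ring at (319,216), centred between the jaws. I compute its position from this view.

```bash
python3 - <<'E'
from h import *
p,d,K,W=load("w1"); g=p.astype(int)
m=((g[...,1]-g[...,0]>8)).astype(np.uint8); m[:180]=0;m[270:]=0;m[:,:270]=0;m[:,370:]=0
m=cv2.morphologyEx(m,cv2.MORPH_CLOSE,np.ones((7,7)))
c=max(cv2.findContours(m,0,2)[0],key=cv2.contourArea); c=cv2.convexHull(c); e=cv2.fitEllipse(c); print(e)
print(px_on_z(*e[0],0.02,K,W)); print("ring",px_on_z(319.3,216.5,.02,K,W))
for u,v in[(352,223),(287,223),(319,256),(319,191)]: print(px_on_z(u,v,.02,K,W).round(4))
a=cv2.resize(p[170:280,260:380],(720,660)[:2]) ; cv2.imwrite("pics/w1c.png",cv2.resize(a,(600,550))[:,:,::-1])
E
```

```text
((317.9454345703125, 223.20867919921875), (64.10755920410156, 65.70452117919922), 176.5909881591797)
[ 0.5312629  -0.24745644  0.02      ]
ring [ 0.53478659 -0.24260836  0.02      ]
[ 0.5577 -0.2596  0.02  ]
[ 0.5074 -0.2361  0.02  ]
[ 0.5196 -0.2748  0.02  ]
[ 0.5437 -0.2227  0.02  ]
```

View pics/w1c.png

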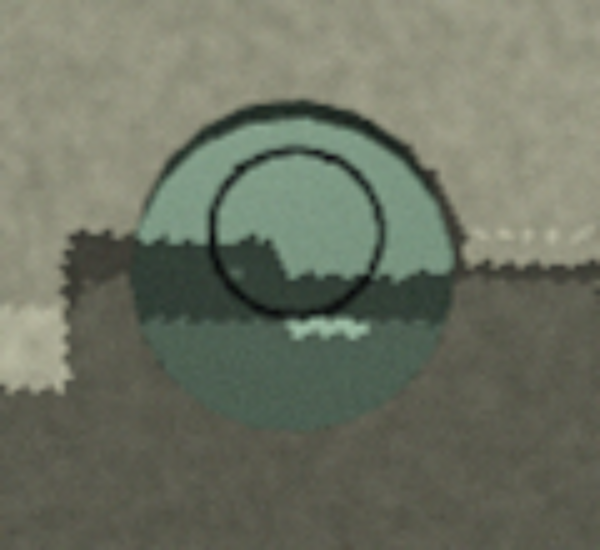

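Emit:
carry_out(increments=[[0.001, -0.003, -0.05, 0, -1], [0.001, -0.003, -0.1, 0, -1], [0.001, -0.003, -0.14, 0, -1], [0.001, -0.003, -0.16, 0, -1], [0.001, -0.003, -0.168, 0, -1], [0.001, -0.003, -0.168, 0, -1], [0.001, -0.003, -0.168, 0, -1]])

```text
time_s: 3.2
tool_pos: [0.5313, -0.2474, 0.1883]
tool_rot: [-180.0, -0.1, -25.0]
force: [0.2, -0.8, 0.2]
grip_width: 0.0874
```

Emit:
carry_out(grip_force=12, increments=[[0, 0, 0, 0, 0.8], [0, 0, 0, 0, 0.8], [0, 0, 0, 0, 0.8], [0, 0, 0, 0, 0.8], [0, 0, 0, 0, 0.8], [0, 0, 0, 0, 0.8], [0, 0, 0, 0, 0.8], [0, 0, 0, 0, 0.8]])

```text
time_s: 4.0
tool_pos: [0.5304, -0.2478, 0.1869]
tool_rot: [-180.0, -0.0, -25.1]
force: [-1.2, 0.0, 2.8]
grip_width: 0.0556
```

Emit:
carry_out(increments=[[0, 0, 0.03, 0, 0.8], [0, 0, 0.06, 0, 0.8], [0.02, 0.08, 0.06, 0, 0.8], [0.04, 0.16, 0.06, 0, 0.8], [0.059, 0.2, 0.06, 0, 0.8], [0.059, 0.234, 0.06, 0, 0.8], [0.059, 0.234, 0.06, 0, 0.8], [0.059, 0.234, 0.06, 0, 0.8], [0.059, 0.234, 0.06, 0, 0.8], [0.059, 0.234, 0.03, 0, 0.8], [0.059, 0.234, 0.02, 0, 0.8], [0.059, 0.234, 0.016, 0, 0.8], [0.059, 0.234, 0.016, 0, 0.8], [0.059, 0.234, 0.016, 0, 0.8]])

```text
time_s: 5.4
tool_pos: [0.5897, -0.0146, 0.2036]
tool_rot: [-180.0, -0.1, -25.2]
force: [-0.3, 0.3, 0.7]
grip_width: 0.0559
```

```bash
python3 - <<'E'
from h import *
p,d,K,W=snap("top","t2"); cv2.imwrite("pics/t2c.png",cv2.resize(p[190:290,270:380],(770,700)[:2])[:600,:,::-1])
o=env.get_obs(); print(o["tool_pos"],o["tool_rot"],o["force"],o["grip_width"])
E
```

```text
[ 0.58981998 -0.01431468  0.20373483] [-1.79961247e+02 -8.26217285e-02 -2.51603974e+01] [-0.87656146 -0.09678545  0.24702211] 0.0560607727819966
```

View pics/t2c.png

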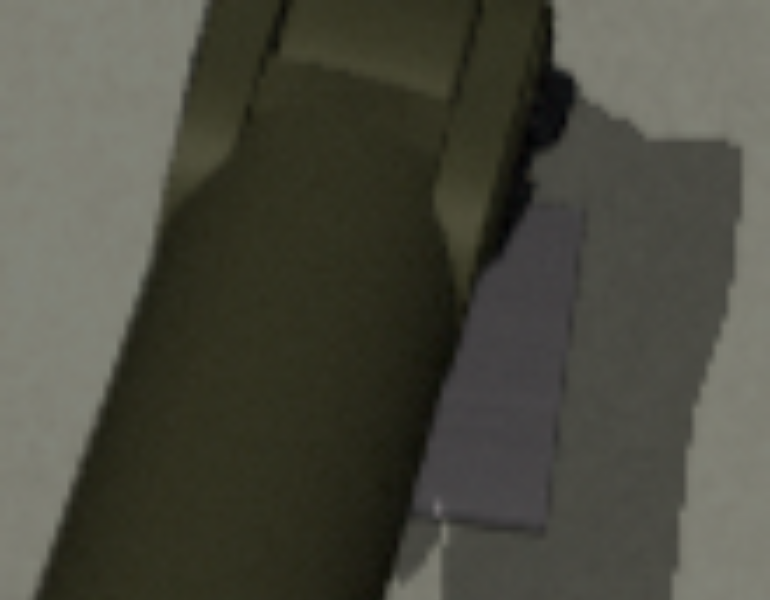

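The arm hides the button from above in this view. I lower by the remaining 4 mm until contact and let go.

Emit:
carry_out(increments=[[0, 0, -0.002, 0, 0.8], [0, 0, -0.004, 0, 0.8], [0, 0, -0.004, 0, 0.8], [0, 0, -0.004, 0, 0.8]])

```text
time_s: 5.85
tool_pos: [0.5895, -0.0137, 0.199]
tool_rot: [-180.0, -0.0, -25.1]
force: [-0.2, 0.0, 0.5]
grip_width: 0.0555
```

Emit:
carry_out(increments=[[0, 0, 0, 0, -1], [0, 0, 0, 0, -1], [0, 0, 0, 0, -1], [0, 0, 0, 0, -1], [0, 0, 0, 0, -1], [0, 0, 0, 0, -1], [0, 0, 0, 0, -1], [0, 0, 0.05, 0, -1], [0, 0, 0.1, 0, -1], [0, 0, 0.14, 0, -1], [0, 0, 0.14, 0, -1], [0, 0, 0.14, 0, -1]])

```text
time_s: 7.05
tool_pos: [0.5896, -0.0139, 0.3398]
tool_rot: [-179.9, -0.1, -25.1]
force: [-1.4, 0.4, -0.6]
grip_width: 0.0868
```

```bash
python3 - <<'E'
from h import *
snap("wrist","w2"); o=env.get_obs(); print(o["tool_pos"],o["tool_rot"],o["time_s"])
E
```

```text
[ 0.58903727 -0.01367676  0.3382815 ] [-1.79999488e+02  3.91677241e-02 -2.51116227e+01] 7.1
```

View pics/w2.png

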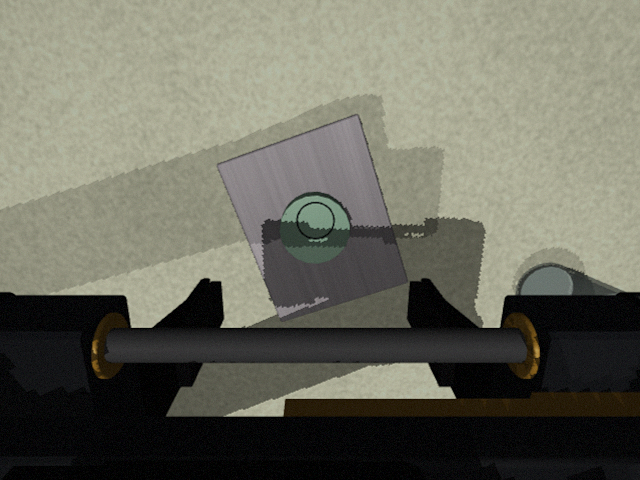

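The button sits flat near the plate's middle, at (315,228), with the plate centre at about (313,217) and the ring at (315,220). I go to the gauge next and measure the ring from the top view once the arm is clear.

Emit:
carry_out(increments=[[-0.062, 0.292, 0.04, -42.5, -1], [-0.062, 0.292, 0.04, -42.5, -1], [-0.062, 0.292, 0.04, -42.5, -1], [-0.062, 0.292, 0.04, -42.5, -1], [-0.062, 0.292, 0.04, -42.5, -1], [-0.062, 0.292, 0.04, -42.5, -1], [-0.062, 0.292, 0.04, -42.5, -1], [-0.062, 0.292, 0.04, -42.5, -1], [-0.062, 0.292, 0.04, -42.5, -1], [-0.062, 0.292, 0.04, -42.5, -1]])

```text
time_s: 8.1
tool_pos: [0.5277, 0.2764, 0.3776]
tool_rot: [179.9, -0.1, -67.8]
force: [1.3, -0.4, 0.2]
grip_width: 0.087
```

```bash
python3 - <<'E'
from h import *
o=env.get_obs(); print(o["tool_pos"],o["tool_rot"],o["time_s"])
snap("wrist","w3"); p,d,K,W=snap("top","t3")
im=np.zeros((500,800,3),np.uint8); im[:,:500]=cv2.resize(p[190:290,270:370],(500,500))
w=load("w2")[0]; im[:360,500:]=cv2.resize(w[180:276,275:355],(300,360)); cv2.imwrite("pics/c3.png",im[:,:,::-1])
E
```

```text
[0.52768768 0.27638969 0.37755818] [ 1.79876756e+02 -8.98091829e-02 -6.77623410e+01] 8.1
```

View pics/w3.png

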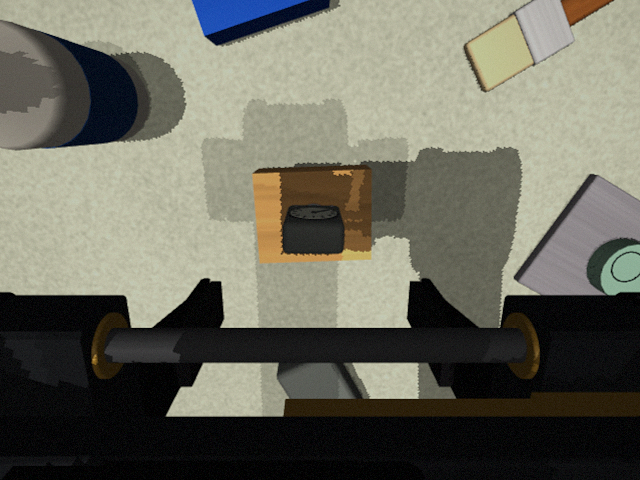

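View pics/c3.png

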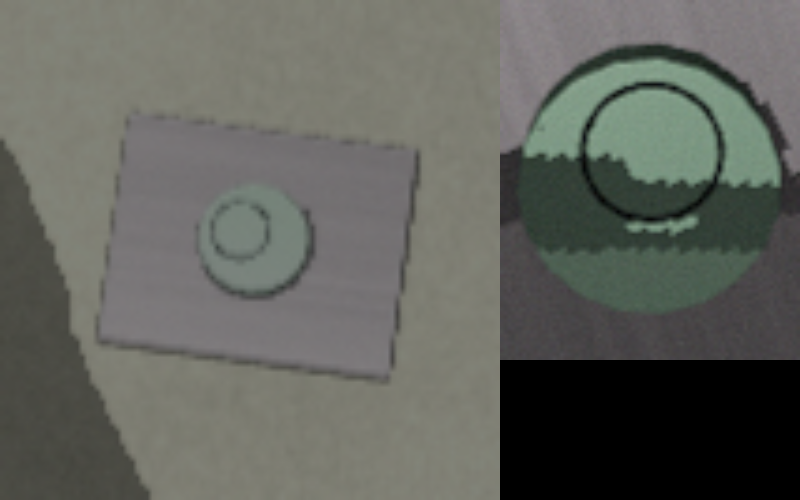

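The wrist view shows the dial gauge's top face at about u 282–344, v 220–253, with the dial facing the camera at v 205–220. The ring is at wrist pixel (315.5,220.5) in w2 and top-view pixel (318,235.8).

```bash
python3 - <<'E'
from h import *
p,d,K,W=load("w3"); X=cloud(d,K,W)
S=X[190:262,270:360]; m=(S[...,2]>0.092)&(S[...,2]<0.112); Q=S[m]; print("gauge top n",len(Q),np.median(Q[:,2]))
vv,uu=np.nonzero(m); print("px extents",uu.min()+270,uu.max()+270,vv.min()+190,vv.max()+190)
zm=np.median(Q[:,2])
P=np.array([px_on_z(u+270,v+190,0.102,K,W)[:2] for u,v in zip(uu,vv)],np.float32)*1000
r=cv2.minAreaRect(P); print("rect",r)
S=X[150:270,245:380]; m=(S[...,2]>0.03)&(S[...,2]<0.045); vv,uu=np.nonzero(m)
P=np.array([px_on_z(u+245,v+150,0.038,K,W)[:2] for u,v in zip(uu,vv)],np.float32)*1000; print("holder",cv2.minAreaRect(P))
print("cam",W[:3,3])
print("ring top", px_on_z(318,235.8,.032,*load("t3")[2:]))
K2,W2=load("w2")[2:]
print("ring wrist", px_on_z(315.5,220.5,.032,K2,W2),"puck",px_on_z(315,229,.032,K2,W2))
cv2.imwrite("pics/w3c.png",cv2.resize(p[160:270,245:380],None,fx=5,fy=5,interpolation=2)[:,:,::-1])
E
```

```text
gauge top n 2111 0.10163479244465584
px extents 283 344 217 253
rect ((531.5777587890625, 277.27459716796875), (26.29953956604004, 43.11735534667969), 22.2269287109375)
holder ((529.2080688476562, 276.33026123046875), (81.07880401611328, 99.83125305175781), 24.380931854248047)
cam [0.60089334 0.30512531 0.35732144]
ring top [ 0.59244159 -0.00655144  0.032     ]
ring wrist [ 0.5941325  -0.00852953  0.032     ] puck [ 0.59086453 -0.01459131  0.032     ]
```

View pics/w3c.png

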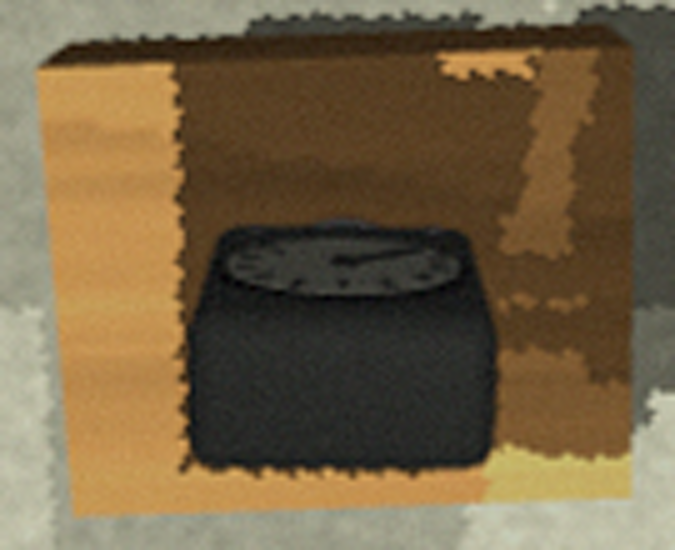

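Emit:
carry_out(increments=[[0.002, 0.002, -0.04, 0, -1], [0.002, 0.002, -0.08, 0, -1], [0.002, 0.002, -0.11, 0, -1], [0.002, 0.002, -0.13, 0, -1], [0.002, 0.002, -0.144, 0, -1], [0.002, 0.002, -0.144, 0, -1], [0.002, 0.002, -0.144, 0, -1]])

```text
time_s: 8.9
tool_pos: [0.53, 0.2798, 0.2355]
tool_rot: [-179.9, -0.0, -67.7]
force: [0.2, -1.7, 0.1]
grip_width: 0.0871
```

Emit:
carry_out(grip_force=40, increments=[[0, 0, 0, 0, 0.9], [0, 0, 0, 0, 0.9], [0, 0, 0, 0, 0.9], [0, 0, 0, 0, 0.9], [0, 0, 0, 0, 0.9], [0, 0, 0, 0, 0.9], [0, 0, 0, 0, 0.9], [0, 0, 0, 0, 0.9], [0, 0, 0, 0, 0.9]])

```text
time_s: 9.8
tool_pos: [0.5296, 0.2799, 0.2349]
tool_rot: [-180.0, -0.0, -67.6]
force: [0.3, -1.4, 0.5]
grip_width: 0.044
```

Emit:
carry_out(increments=[[0, 0, 0.01, 0, 0.9], [0, 0, 0.03, 0, 0.9], [0, 0, 0.06, 0, 0.9], [0, 0, 0.09, 0, 0.9], [0, 0, 0.12, 0, 0.9], [0, 0, 0.12, 0, 0.9], [0, 0, 0.12, 0, 0.9], [0, 0, 0.12, 0, 0.9]])

```text
time_s: 10.6
tool_pos: [0.5285, 0.2802, 0.353]
tool_rot: [179.8, -0.0, -67.6]
force: [0.6, 0.4, -3.2]
grip_width: 0.0439
```

```bash
python3 - <<'E'
from h import *
o=env.get_obs(); print(o["tool_pos"],o["tool_rot"],o["time_s"],o["force"],o["grip_width"])
snap("wrist","w4"); snap("scene","s4")
p,d,K,W=load("w4"); X=cloud(d,K,W)
T=np.eye(4);T[:3,:3]=R.from_euler('xyz',o["tool_rot"],degrees=True).as_matrix();T[:3,3]=o["tool_pos"]
Y=(X-T[:3,3])@T[:3,:3]
S=Y[200:330,240:400]; m=(S[...,2]>0.125)&(S[...,2]<0.138); print("top face in tool frame",m.sum(),np.nanmin(S[m],0),np.nanmax(S[m],0),np.nanmedian(S[m],0))
cv2.imwrite("pics/s4c.png",cv2.resize(load("s4")[0][200:400,280:500],None,fx=3,fy=3)[:,:,::-1])
E
```

```text
[0.52850575 0.2802181  0.35302133] [ 1.79813131e+02 -2.38970805e-02 -6.75992653e+01] 10.6 [ 0.60413776  0.38777694 -3.23501329] 0.04390172675379309
top face in tool frame 3 [ 0.02836372 -0.01142584  0.13746881] [ 0.0298185  -0.01114148  0.13796547] [ 0.02865495 -0.01128688  0.13771133]
```

View pics/w4.png

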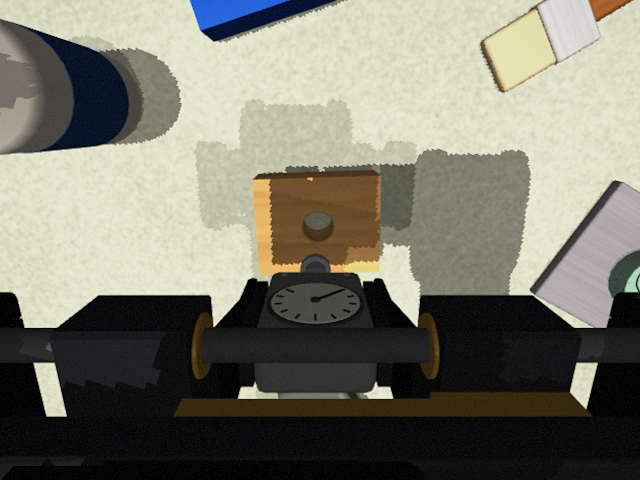

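View pics/s4c.png

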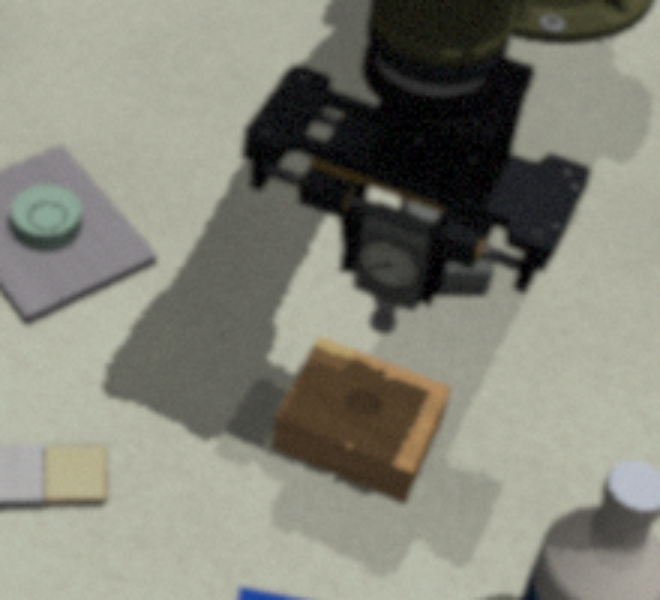

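The gauge is held upright and clear of the holder. In the wrist view the dial is at (316,300) and the foot shows just past the case at (315,265). I compare the foot's predicted and seen pixel.

```bash
python3 - <<'E'
from h import *
p,d,K,W=load("w4"); c=env.get_calibration("wrist"); T=np.linalg.inv(np.array(c["T_tool_cam"]))
def pr(x,y,z):
    q=T@[x,y,z,1]; return (q[0]/q[2]*K[0,0]+K[0,2],q[1]/q[2]*K[1,1]+K[1,2])
print("foot centre",pr(0,0,.23)); t=np.linspace(0,2*np.pi,60)
im=cv2.resize(p[240:330,240:400],None,fx=5,fy=5,interpolation=2)[:,:,::-1].copy()
cv2.imwrite("pics/w4c0.png",im)
L=np.array([pr(.009*np.cos(a),.009*np.sin(a),.230) for a in t]); print(L.min(0),L.max(0))
cv2.polylines(im,[((L-[240,240])*5+2).astype(np.int32)],True,(0,255,0),1)
B=np.array([pr(x,y,z) for x,y,z in[(-.022,-.012,.132),(.022,-.012,.132),(.022,-.012,.196),(-.022,-.012,.196)]])
cv2.polylines(im,[((B-[240,240])*5+2).astype(np.int32)],True,(0,0,255),1); print(B)
cv2.imwrite("pics/w4c.png",im)
E
```

```text
foot centre (np.float64(312.81294066556825), np.float64(264.15627168436953))
[297.56188829 249.66990143] [328.07410071 278.31271018]
[[245.3180343  333.82980189]
 [377.42128904 333.8429604 ]
 [356.92309681 265.57728212]
 [267.99067803 265.55085055]]
```

View pics/w4c.png

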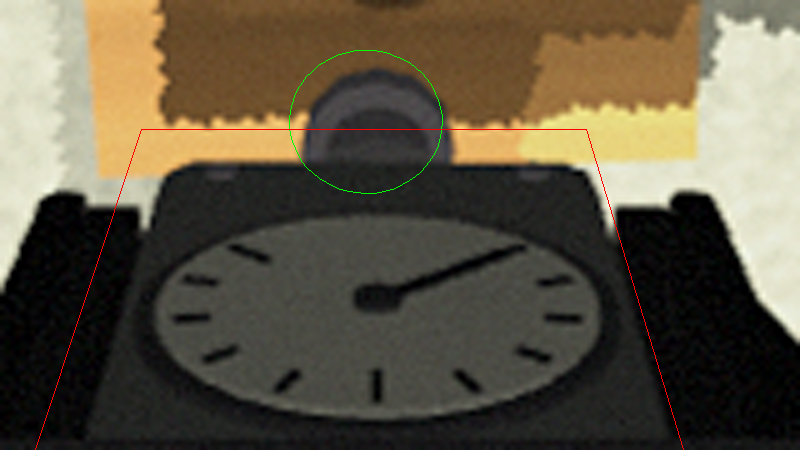

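Emit:
carry_out(increments=[[0.01, -0.04, 0, 0, 0.9], [0.02, -0.08, 0, 0, 0.9], [0.03, -0.12, 0, 0, 0.9], [0.04, -0.16, 0, 0, 0.9], [0.045, -0.2, 0, 0, 0.9], [0.055, -0.24, 0, 0, 0.9], [0.06, -0.27, 0, 0, 0.9], [0.065, -0.287, 0, 0, 0.9], [0.065, -0.287, -0.03, 0, 0.9], [0.065, -0.287, -0.055, 0, 0.9], [0.065, -0.287, -0.07, 0, 0.9], [0.065, -0.287, -0.07, 0, 0.9], [0.065, -0.287, -0.07, 0, 0.9], [0.065, -0.287, -0.07, 0, 0.9]])

```text
time_s: 12.1
tool_pos: [0.595, -0.0068, 0.2861]
tool_rot: [-179.9, -0.0, -67.6]
force: [-0.0, -0.1, -2.0]
grip_width: 0.0441
```

```bash
python3 - <<'E'
from h import *
o=env.get_obs(); print(o["tool_pos"],o["tool_rot"],o["time_s"],o["force"],o["grip_width"])
snap("wrist","w5"); snap("scene","s5")
im=np.zeros((600,800,3),np.uint8); im[:]=cv2.resize(load("w5")[0][210:330,235:395],(800,600),interpolation=2); cv2.imwrite("pics/w5c.png",im[:,:,::-1])
cv2.imwrite("pics/s5c.png",cv2.resize(load("s5")[0][200:320,230:390],(800,600),interpolation=2)[:,:,::-1])
E
```

```text
[ 0.59500044 -0.00677595  0.28606854] [-1.79884113e+02 -4.71225156e-02 -6.76027587e+01] 12.1 [-0.04650718 -0.13931813 -1.96353668] 0.04405359049539981
```

View pics/w5c.png

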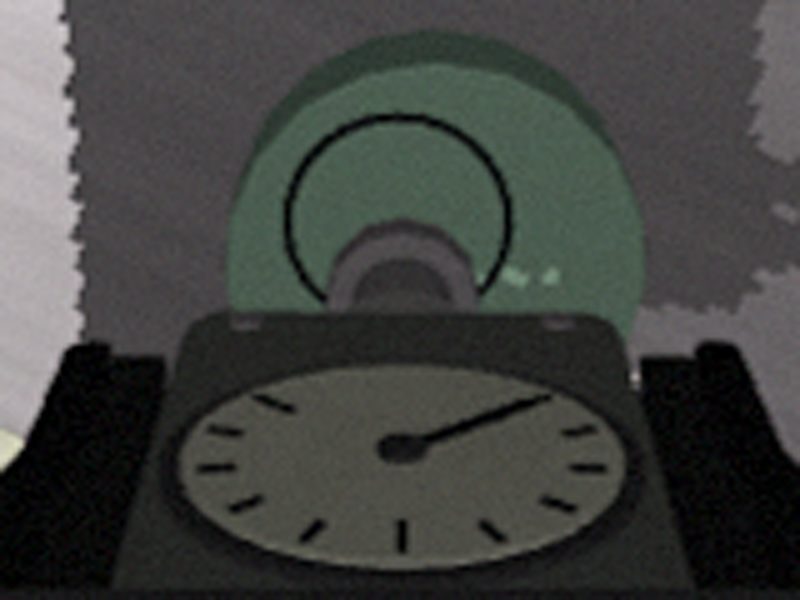

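View pics/s5c.png

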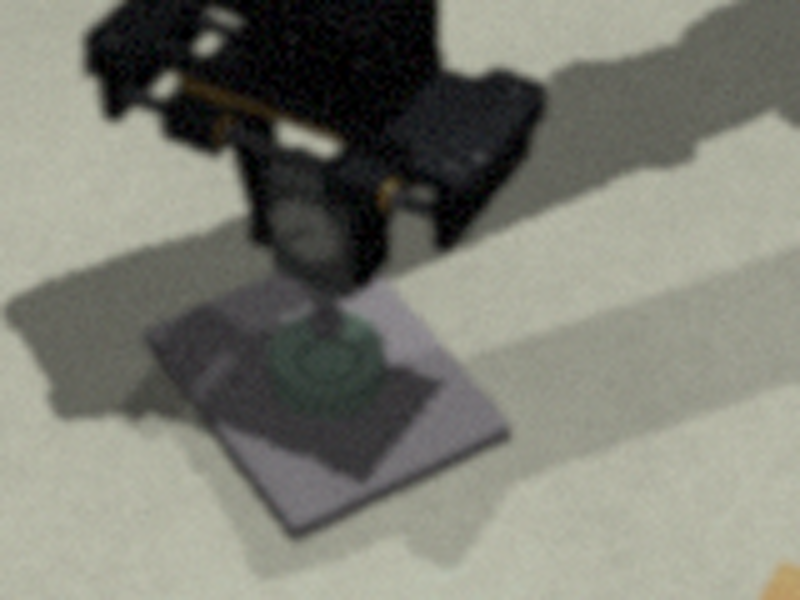

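In the wrist crop the ring spans u 292–337, centred near (314.6,253), and the foot rim top is at (315.6,254). The foot is still about 23 mm above the rubber, so I work out the offset in tool axes.

```bash
python3 - <<'E'
from h import *
p,d,K,W=load("w5"); o=env.get_obs()
Tc=np.array(env.get_calibration("wrist")["T_tool_cam"]); Ti=np.linalg.inv(Tc)
def bp(u,v,z):
    r=Tc[:3,:3]@[(u-K[0,2])/K[0,0],(v-K[1,2])/K[1,1],1]; t=(z-Tc[2,3])/r[2]; return (Tc[:3,3]+t*r)*1000
# ring dark pixels fit
g=cv2.cvtColor(p,cv2.COLOR_RGB2GRAY)
cx,cy=314.6,253.; pts=[]
for a in np.deg2rad(np.arange(-150,-25,4)).tolist()+np.deg2rad([170,180,190,0,10,-10]).tolist():
    rr=np.arange(17,28,.25); us=cx+rr*np.cos(a); vs=cy+rr*np.sin(a)
    val=cv2.remap(g,us.astype(np.float32)[None],vs.astype(np.float32)[None],1)[0]; k=val.argmin(); pts.append((us[k],vs[k]))
Q=np.array([bp(u,v,o["tool_pos"][2]-.032) for u,v in pts])[:,:2]
from scipy.optimize import least_squares
s=least_squares(lambda q:np.hypot(*(Q-q[:2]).T)-q[2],[0,0,14],loss="soft_l1",f_scale=.3); print("ring tool mm",s.x, np.abs(s.fun).max())
for zz in(.229,.231):
  print("foot top rim ->centre",bp(315.6,253.8,zz)+[0,9,0], "top of 2nd: u edges", bp(235+327/5,268,zz),bp(235+478/5,268,zz))
for tag in("t3","w2"): pass
E
```

```text
ring tool mm [ 0.76970789  2.07415952 14.3927173 ] 0.2885856182806297
foot top rim ->centre [  1.63308717   2.20248225 229.        ] top of 2nd: u edges [ -7.30557585   2.03859698 229.        ] [ 10.47390139   2.03296767 229.        ]
foot top rim ->centre [  1.63843437   2.89053791 231.        ] top of 2nd: u edges [ -7.3857943    2.81123663 231.        ] [ 10.56387756   2.80555343 231.        ]
```

Emit:
carry_out(increments=[[0, 0.001, -0.005, 0, 0.9], [0, 0.001, -0.01, 0, 0.9], [0, 0.001, -0.014, 0, 0.9], [0, 0.001, -0.018, 0, 0.9], [0, 0.001, -0.019, 0, 0.9], [0, 0.001, -0.019, 0, 0.9], [0, 0.001, -0.019, 0, 0.9]])

```text
time_s: 12.9
tool_pos: [0.5944, -0.0059, 0.2659]
tool_rot: [-180.0, -0.0, -67.6]
force: [-0.8, -0.1, -2.9]
grip_width: 0.0435
```

```bash
python3 - <<'E'
from h import *
p,d,K,W=snap("wrist","w6"); F=[]
for i in range(6):
    env.read_camera("wrist"); o=env.get_obs(); F.append(np.r_[o["force"],o["tool_pos"]])
F=np.array(F); print(F[:,2].round(2),F.mean(0).round(4),o["time_s"])
cv2.imwrite("pics/w6c.png",cv2.resize(p[210:330,235:395],(800,600),interpolation=2)[:,:,::-1])
E
```

```text
[-3.2  -2.8  -1.7  -3.21 -3.25 -2.71] [-0.1462 -0.1393 -2.8112  0.5944 -0.0058  0.266 ] 13.25
```

View pics/w6c.png

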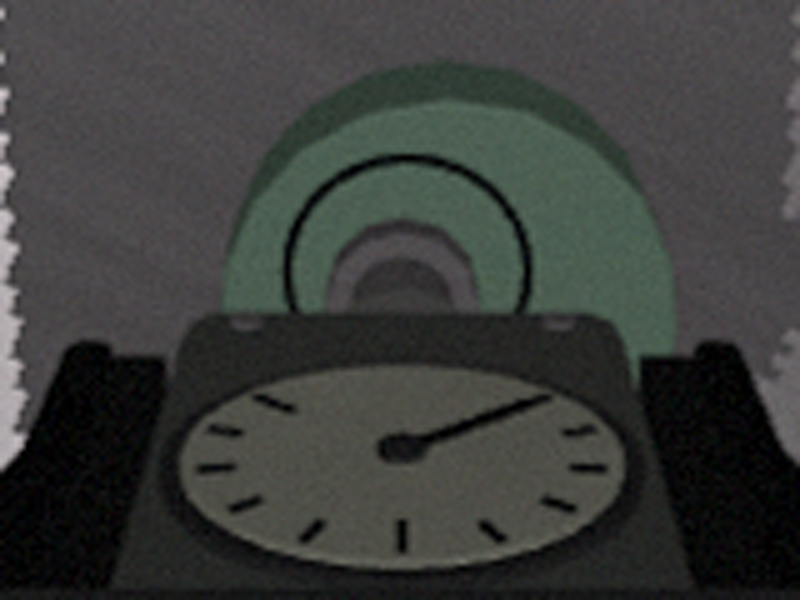

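The foot is nearly centred in the ring, with the ring centre at u 406 and the foot at u 403 in the crop. It sits about 1 mm too far toward the bottom of the image, so I shift +1 mm in x and step down.

Emit:
carry_out(increments=[[0.001, 0, 0, 0, 0.9], [0.001, 0, -0.001, 0, 0.9], [0.001, 0, -0.002, 0, 0.9], [0.001, 0, -0.003, 0, 0.9], [0.001, 0, -0.003, 0, 0.9], [0.001, 0, -0.003, 0, 0.9]])

```text
time_s: 13.85
tool_pos: [0.5954, -0.0058, 0.2628]
tool_rot: [-180.0, -0.0, -67.6]
force: [0.9, 0.2, -2.7]
grip_width: 0.0436
```

```bash
cat > f.py <<'E'
from h import *
F=[]
for i in range(6):
    env.read_camera("wrist"); o=env.get_obs(); F.append(np.r_[o["force"],o["tool_pos"]])
F=np.array(F); print(F[:,2].round(2),F.mean(0).round(4),o["time_s"],o["grip_width"],o["tool_rot"])
E
python3 f.py
```

```text
[-2.66 -1.15 -1.93 -2.31 -2.02 -2.34] [ 0.1046 -0.2757 -2.0689  0.5954 -0.0058  0.2629] 14.15 0.04378031803448719 [-1.79993828e+02 -6.59986802e-03 -6.76188084e+01]
```

Force has risen 0.7 N above the baseline, so the pin is touching. I step down a further 2 mm.

Emit:
carry_out(increments=[[0, 0, -0.0005, 0, 0.9], [0, 0, -0.001, 0, 0.9], [0, 0, -0.0015, 0, 0.9], [0, 0, -0.002, 0, 0.9], [0, 0, -0.002, 0, 0.9], [0, 0, -0.002, 0, 0.9]])

```text
time_s: 14.75
tool_pos: [0.5954, -0.0058, 0.2611]
tool_rot: [-180.0, -0.0, -67.6]
force: [-0.5, 0.2, 2.8]
grip_width: 0.0442
```

```bash
python3 f.py
```

```text
[2.69 2.93 2.93 3.1  2.61 2.52] [-0.4487  0.2238  2.7968  0.5954 -0.0058  0.261 ] 15.05 0.044217674774327434 [-1.79985270e+02 -5.62193476e-03 -6.76188675e+01]
```

The push is now about 5.6 N (2.8 N read plus 2.8 N of gauge weight). I need about 4.5 N more, so 1.5 mm further.

Emit:
carry_out(increments=[[0, 0, -0.0005, 0, 0.9], [0, 0, -0.001, 0, 0.9], [0, 0, -0.0015, 0, 0.9], [0, 0, -0.0015, 0, 0.9], [0, 0, -0.0015, 0, 0.9], [0, 0, -0.0015, 0, 0.9]])

```text
time_s: 15.65
tool_pos: [0.5955, -0.0059, 0.2598]
tool_rot: [-180.0, 0.0, -67.6]
force: [-1.1, 1.2, 6.7]
grip_width: 0.0439
```

```bash
python3 f.py; python3 - <<'E'
from h import *
p,d,K,W=snap("wrist","w7"); snap("scene","s7")
cv2.imwrite("pics/w7c.png",cv2.resize(p[210:330,235:395],(800,600),interpolation=2)[:,:,::-1])
cv2.imwrite("pics/s7c.png",cv2.resize(load("s7")[0][200:320,230:390],(800,600),interpolation=2)[:,:,::-1])
E
```

```text
[6.15 6.41 5.71 5.24 6.35 5.57] [-1.5429e+00  5.8780e-01  5.9043e+00  5.9550e-01 -5.8000e-03  2.5980e-01] 15.95 0.043973823631033 [-1.79984076e+02  8.28009533e-03 -6.76233685e+01]
```

View pics/w7c.png

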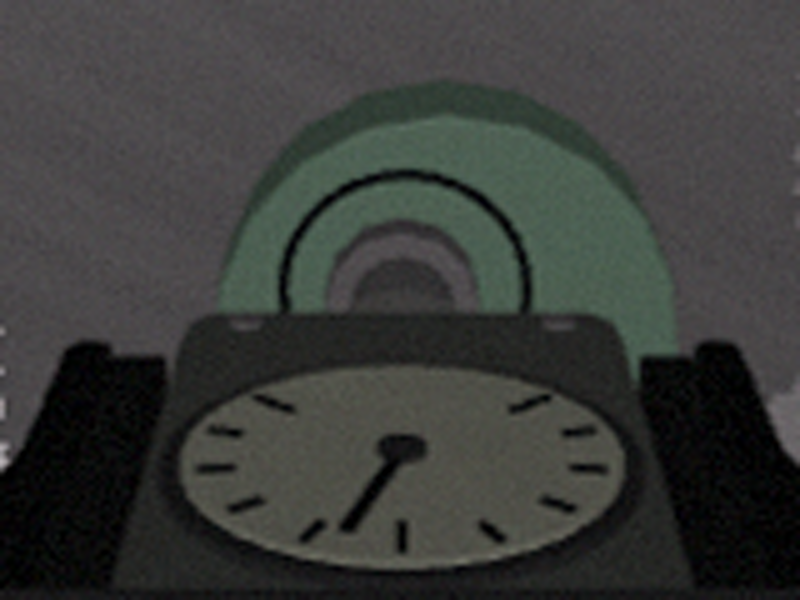

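View pics/s7c.png

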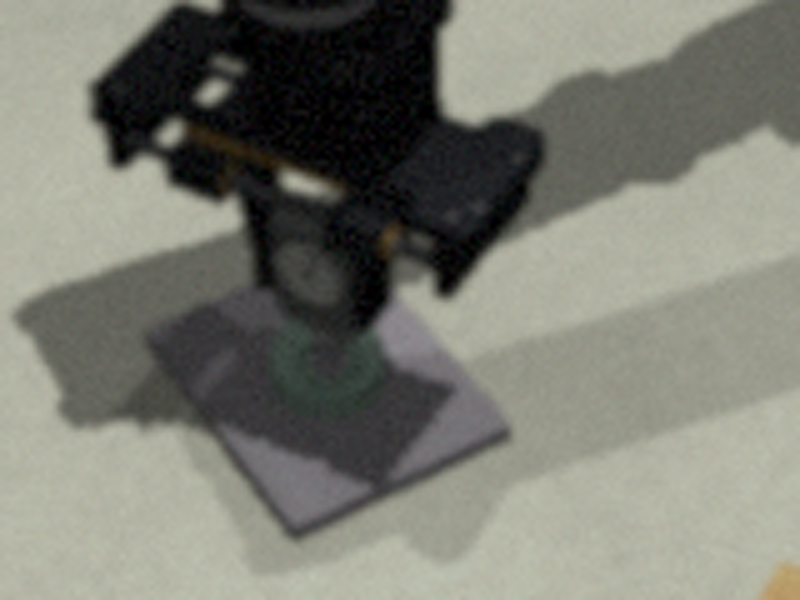

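The needle has swung to about 60 % of the scale. The foot is concentric with the ring: foot u 403 against ring u 405, with a gap of about 5.6 mm where 5.25 is expected. The push is about 8.7 N, so I go down 0.5 mm more.

Emit:
carry_out(increments=[[0, 0, -0.0005, 0, 0.9], [0, 0, -0.0005, 0, 0.9], [0, 0, -0.0005, 0, 0.9], [0, 0, -0.0005, 0, 0.9], [0, 0, -0.0005, 0, 0.9], [0, 0, -0.0005, 0, 0.9]])

```text
time_s: 16.65
tool_pos: [0.5955, -0.0059, 0.2594]
tool_rot: [-180.0, 0.0, -67.6]
force: [-2.2, 1.3, 7.4]
grip_width: 0.0437
```

```bash
python3 f.py; python3 f.py
```

```text
[7.76 7.63 6.26 6.19 6.19 8.58] [-2.0225e+00  4.8220e-01  7.1026e+00  5.9550e-01 -5.9000e-03  2.5940e-01] 16.95 0.04370335778153964 [-1.79977881e+02  1.02940428e-02 -6.76159048e+01]
[7.34 7.1  7.52 6.61 6.69 7.57] [-2.4806e+00  3.3060e-01  7.1382e+00  5.9550e-01 -5.9000e-03  2.5940e-01] 17.25 0.04373919247237007 [-1.79982327e+02  1.02399783e-02 -6.76188911e+01]
```

The push is steady at about 9.9 N. There is a small sideways force of −2.5 N in x, so I check that the gauge isn't creeping or tilting in the grip.

```bash
python3 f.py; python3 - <<'E'
from h import *
a=load("w6")[0]; b=load("w7")[0]; c=snap("wrist","w8")[0]
f=lambda p:np.float32(cv2.cvtColor(p,cv2.COLOR_RGB2GRAY)[262:330,262:372])
for n,x,y in(("6-7",a,b),("7-8",b,c),("6-8",a,c)):
    print(n,"case edge strip", cv2.phaseCorrelate(f(x),f(y),cv2.createHanningWindow((110,68),cv2.CV_32F)))
cv2.imwrite("pics/w8c.png",cv2.resize(c[210:330,235:395],(800,600),interpolation=2)[:,:,::-1])
E
```

```text
[6.33 6.99 6.03 6.89 7.48 7.18] [-2.3619e+00  5.7440e-01  6.8166e+00  5.9550e-01 -5.9000e-03  2.5940e-01] 17.55 0.04365943115681306 [-1.79981207e+02  1.13204619e-02 -6.76230672e+01]
6-7 case edge strip ((-0.16477780280042964, 0.1093789174971036), 0.6980242433371368)
7-8 case edge strip ((-0.12645149364709596, -0.03512445644786766), 0.9686277773645189)
6-8 case edge strip ((-0.14445404868990153, 0.02423716840383605), 0.7396735746551443)
```

View pics/w8c.png

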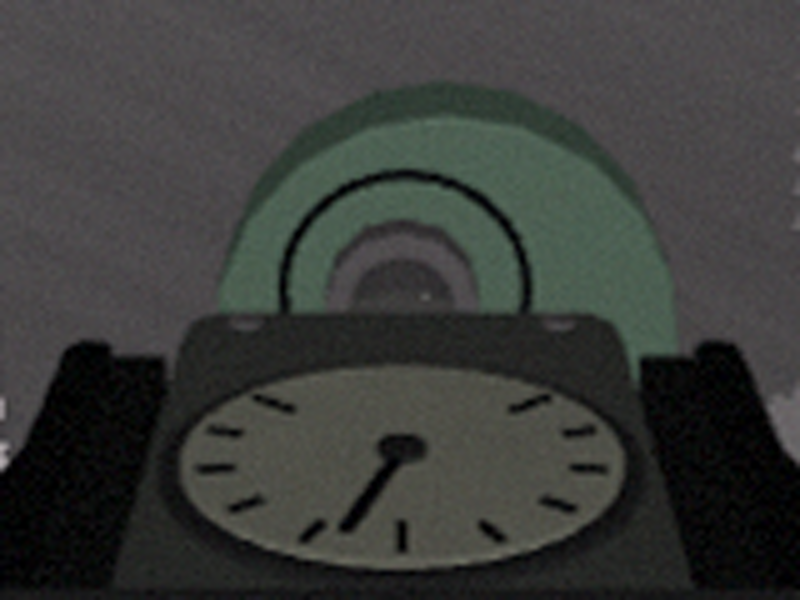

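The picture matches the earlier one: the gauge hasn't slipped or tilted (under 0.2 px), the foot is centred in the ring, and the force is steady. I hand in now.

```bash
python3 - <<'E'
from cell import env
print(env.sign_off())
E
```

```text
the job is handed in; nothing more can be done
None
```

I laid the rubber button ring-up near the middle of the steel plate and let go of it. Then I lifted the smaller gauge out of the wooden holder and pressed its foot inside the ring. I handed the job in at about 17.6 s, with the gauge still held and pressed. The hand-in gives no verdict.

What my last checks showed:
- **Push:** about 9.7–9.9 N and steady (6.8–7.1 N read, plus about 2.8 N measured with the gauge hanging free).
- **Foot position:** within about 1 mm of the ring's centre in the wrist view.
- **Upright and still:** tool tilt was under 0.05°, and the gauge image moved less than 0.2 pixel in the grip. The needle stood at roughly 60 % of the scale.
- **Button on the plate:** its centre was within about 2 mm of the plate's centre when I let go. I did not measure this again while pressing, but it looked flat and in place.
- **Bystanders:** I did not re-measure the bottle, jar, beaker and brush at the end. The arm's path stayed well clear of all four.

Two readings were not clean:
- **Sideways force:** about 2.4 N in x built up during pressing, with no visible slip.
- **Camera offset:** the wrist and top cameras disagreed by about 2 mm. I did the final centring from foot and ring in the same wrist picture, so this largely cancels out.

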